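# Fit the fresh cell in the leak light's pack

## Robot

A 6-joint arm with a two-finger parallel gripper is mounted at the origin on the work surface. World frame = base frame: x ahead of the robot, y to its left, z up, the work surface at z = 0. Lengths are in m, angles in rad, forces in N, time in s.
With the tool pointing down it reaches from about 0.375 to 0.975 m from the base axis. Payload 3.8 kg.
Tool frame: the origin (TCP) lies at the very end of the fingers, on their centre line; the grasp point (between the pads) lies 19 mm behind it; z points along the fingers, y is the direction in which the jaws open and shut (so a half turn about z gives the same grasp; the last joint's range is limited). The gripper opens to 85 mm and grips with 20 to 120 N. Pads are 22 mm wide; open, the fingers measure 114 mm over their backs; the gripper's body (76 mm by 85 mm) begins 54 mm behind the grasp point. The pads swing forward as they close: fully open they stand 13 mm farther back than shut.
Start: joints at [-1.236, 0.264, 1.604, -0, 1.274, -0.037], TCP at [0.245, -0.629, 0.231] pointing down, gripper open.
Joint ranges: [-2.63, 2.63], [-0.94, 2.18], [0.31, 2.57], [-1.31, 4.45], [0, 2.66], [-2.55, 2.55]. Speed limits (rad/s): [2.57, 2.57, 3.14, 3.14, 3.14, 3.14].

## Interface

Orientations are given as a rotation vector (axis times angle).
In Python, from workcell import bot, viewer, finish_job gives the robot as it stands.
- The arm moves only by the tool servo_tool, never from a script. Its argument "plan" is a list that holds one entry, the list of rows, each a list of 6 numbers: the shift along the tool's x, y, z in cm, then the turn, a rotation vector about the tool's x, y, z in degrees. A call has 1 to 20 rows; each row is the pose to reach, as a shift and turn from the pose measured when the call began, along the tool's axes at that moment; what a row does not reach only later rows make up. A row lasts 1/12 s, in which the tool goes at most 41.7 mm and 7.16 degrees, less where a joint would pass 70% of its speed; a pose out of reach is approached as far as the arm can. A call with a gripper value outside its range is refused whole. "claw" is the finger opening in cm, from 0 to 8.54, set as the call begins (left out, the last holds). The fingers move at their own pace and stop on an object; "grip_force" is the grip in N (left out, the last holds). Time passes only in rows, so rows that repeat a pose let the fingers close. It gives the time, the measured TCP pose, the force and the opening at its end, in the units of the state.
- bot.read_state(): the state, without advancing time (a new reading comes with each control period).
- viewer.read_camera(name): name is "side" or "top"; returns a dict with "color" (480x640x3 uint8, red, green, blue), "fx", "fy", "cx", "cy" (pixels), "eye" and "rotation" of the camera in the world. Camera axes: x right, y down, z forward; pixel columns grow to the right and rows downward; lengths in m; the calibration is good to about 2 mm. A picture is of the moment at which its call begins. There is no depth.
- finish_job(): hands the job in, once; it reports no verdict.
The state is a dict: "time": time; "q": joint angles; "joint_vel": joint speeds; "joint_torque": joint torques, N m; "tool_pos": TCP position; "tcp_rot": TCP orientation; "wrist_force": force on the tool from outside, world axes, zero at the start; "torque": the same for the moment, N m; "width": opening from 0.0 (shut) to 1.0 (fully open).
Only numpy, scipy, OpenCV 4.12 (cv2) and the standard library are available. Lean on these libraries where they do the work, as an engineer would, in place of code of your own. Each camera call takes 0.05 s, during which the arm holds its last target.

## Task

Fit the green cell from the blue rest into the leak light's battery carrier: hold it button end up, slip its flat end in under the hood and push it back against the coil spring, then press the button end down between the bronze ears until it lies fully home, level on the carrier's floor, and let go. The foam under the carrier has settled, so its height is uncertain: go by feel, and never bear on the pack with more than 18 N. Leave the other things on the bench as they lie.

Things in the scene. Friction and masses are not known exactly. Their poses are not given: they have to be found in the camera images.
- cell_mid (a point): Centre of the fresh D-size cell: a green cylinder with a white band near its button end, bare steel ends; 34 mm diameter, 61.5 mm long over all (60 mm body, plus a 10 mm wide, 1.5 mm high button), about 140 g. x runs along its axis from the flat end to the button end. It starts lying level in the blue rest, its axis 34 mm above the bench.
- cell_flat (a point): Centre of the cell's flat (negative) end face, 30.75 mm from cell_mid.
- cell_button (a point): Tip of the cell's button (positive end), 30.75 mm from cell_mid.
- pack: Leak light's power pack, fixed: black shell 95 x 64 x 18 mm round a grey open cell carrier; switch deck at x = -116 to -54 mm, 24 mm high (knob 34). Origin on the bench under the carrier; z up, x along the carrier from hood to end wall. The carrier rides on dense foam (gives 1 mm per 40 N) that has settled: its floor lies anywhere from 10 to 25 mm above the bench (not measured).
- hood_mark (a point): Point of the shell at x = -27.5 mm, the hood's front edge (this and the other marks are 34.5 mm above the bench: the home cell's axis if the floor is at 17.5 mm). Above the floor: hood underside 38 mm, top 42 mm, reaching back to the back wall at x = -44 mm; 38 mm wide inside its cheeks, which run on, flared and 20 mm high, to x = -22 mm.
- spring_mark (a point): Point of the shell at x = -25.5 mm, the free face of the coil spring contact: a 10 mm wide steel button whose middle is 11 mm above the carrier's floor. It is pushed back towards -x at about 0.7 N per mm and is solid after 15 mm.
- clip_mark (a point): Point of the shell at x = 25 mm, the bronze clip's middle: two sprung ears 12 mm long (x = 19 to 31 mm), 30 mm apart between their rolled edges, which stand 17 to 23 mm above the carrier's floor. Pressing the cell's 34 mm body down between them takes about 4 to 8 N at that place; they grip it wherever it is left, so press on until it bears on the floor.
- wall_mark (a point): Point of the shell at x = 31 mm, the inner face of the carrier's end wall (button contact), 21 mm above its floor, 28 mm wide, 4 mm thick. Home: the cell level on the carrier's floor, button against this wall, flat end at x = -30.5 mm, the spring 5 mm back. Between x = -21 and 18 mm the cell's sides are free for fingers.
- cell_rest: Blue plastic rest, fixed: base 74 x 44 mm, 8 mm high, with two V saddles (10 mm long, 25 mm either side of its middle, to 32 mm high, 44 mm wide over all) that carry the cell; between them the cell's sides are free. Origin: under its centre; x along the cell.
- octave_key: Bystander: silver octave key, about 85 mm long, up to 7 mm high, lying on the bench. Origin on its hinge tube.
- eflat_key: Bystander: brass low E-flat key with a 33 mm pad cup, about 120 mm long, up to 9 mm high. Origin on its hinge tube.
- spring_bender: Bystander: steel spring bender, 130 mm long, 9 mm high, lying along its x. Origin at the front of its handle.
- pad_tray: Bystander: white plastic pad tray with brown pads, 110 x 160 x 22 mm. Origin under its centre.
- light_wand: Bystander: leak light wand, black handle with a clear tube, 265 mm long along its x, 14 mm high. Origin 10 mm ahead of the handle.
- oil_bottle: Bystander: key oil bottle, 32 mm diameter, 75 mm high. Origin under its centre.
- screwdriver: Bystander: screwdriver, 150 mm long, lying along its x.
There are look-alikes about, which are no part of the job. Leave any orange or pink look-alike of the part that bears cell_mid alone.

How it is judged:
On the way:
1. the flat end sits under the hood with the coil spring pushed back at least 3 mm, the button end still raised (over 8 degrees) (x of cell_flat in the frame of pack between -0.046 and -0.0285 m and y of cell_flat in the frame of pack between -0.005 and 0.005 m and z of cell_flat in the frame of pack below 0.048 m and angle between the x axis of cell_mid and the x axis of pack, either way round above 0.14 rad), for 0.2 s.
At the end, for the whole second after the job is handed in: The cell lies released in the carrier, flat end to the spring: level within 0.03 rad (2 mm over its length), in line with the carrier within 0.06 rad, flat end 28 to 33 mm behind the pack's origin, centred within 3 mm, its middle 25.5 to 43.5 mm above the bench (angle between cell_mid's own x axis and vertical between 1.5408 and 1.6008 rad and angle between the x axis of cell_mid and the x axis of pack, either way round below 0.06 rad and x of cell_flat in the frame of pack between -0.033 and -0.028 m and y of cell_mid in the frame of pack between -0.003 and 0.003 m and z of cell_mid in the frame of pack between 0.0255 and 0.0435 m); the robot touches nothing.
It fails at once if over 18 N borne on the pack: all contact forces on it, up to 18 N of spring and clip on the home cell included, add up to more than 36 N (contact force between anything else and pack above 36 N).
It fails at once if over 18 N borne on the pack while the cell is entered, button end over 17 degrees up: contact forces on it, spring included, above 24 N (angle between cell_mid's own x axis and vertical below 1.274 rad and contact force between anything else and pack above 24 N).
It fails at once if another thing on the bench shifted by more than 20 mm (distance of any of octave_key, eflat_key, spring_bender, pad_tray, light_wand, oil_bottle, screwdriver from where it was at the start of the episode above 0.02 m).
It also fails if it takes over 51 s, if anything falls off the work surface, if the arm or the gripper's body presses on something with over 40 N, if the wrist force passes 120 N, or if a joint passes its speed limit or range.

## Working session

There is one attempt and no reset: what is moved stays moved. The work goes in short steps, Python scripts to look and compute and a tool call to move; the robot and the scene stay as the last step left them, time stands still between calls to the robot, and variables do not carry over. Pictures are saved under pics/ and viewed, and the job is handed in when it is done.

Besides the shell and the picture viewer there is one more tool, called after "Request:" as name([rows], argument=value, ...), one row to a line, values as JSON. servo_tool: Moves the arm, as the interface text tells. Its arguments: {"type":"object","properties":{"plan":{"type":"array"},"claw":{"type":"number"},"grip_force":{"type":"number"}},"required":["plan"]}

```bash
mkdir -p pics; ls; python3 - <<'E'
from workcell import bot, viewer
import cv2
print(bot.read_state())
for n in ("side","top"):
    c=viewer.read_camera(n)
    cv2.imwrite(f"pics/{n}0.png",c["color"][:,:,::-1])
    print(n,{k:c[k] for k in c if k!="color"})
E
```

```text
pics
{'time': 0.0, 'q': array([-1.23589014e+00,  2.64754637e-01,  1.60541442e+00,  2.61483370e-05,
        1.27370654e+00, -3.69158386e-02]), 'joint_vel': array([-0.00145265, -0.00039778, -0.00102304, -0.00082658, -0.00140339,
       -0.00090461]), 'joint_torque': array([ 2.13362917e-03, -5.15106869e+01, -3.67313147e+01,  2.50370067e-04,
        1.28981398e-02, -1.70534486e-05]), 'tool_pos': array([ 0.24498516, -0.62816422,  0.22993921]), 'tcp_rot': array([-3.08523736e+00, -5.80268173e-01,  4.93147803e-04]), 'wrist_force': array([0.96147276, 0.1959707 , 0.10629029]), 'torque': array([-0.01138938, -0.02467636, -0.03888025]), 'width': 1.000879092251918}
side {'fx': 595.5675604273863, 'fy': 595.5675604273863, 'cx': 322.35758808039003, 'cy': 240.15060074221577, 'eye': array([-0.22525428,  1.01950509,  0.82990884]), 'rotation': array([-0.80303308,  2.33954076, -1.30771733])}
top {'fx': 597.6970136597046, 'fy': 597.6970136597046, 'cx': 312.06325320665616, 'cy': 251.65200425832975, 'eye': array([ 0.40266316, -0.02039671,  1.26607247]), 'rotation': array([-2.13073459,  2.10649235, -0.1895361 ])}
```

View pics/top0.png

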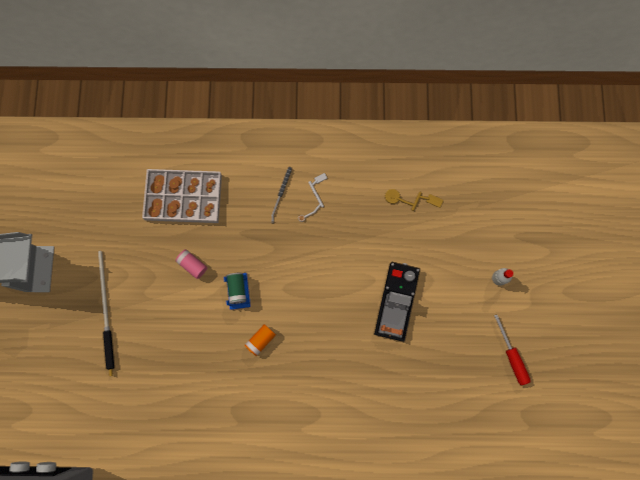

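View pics/side0.png

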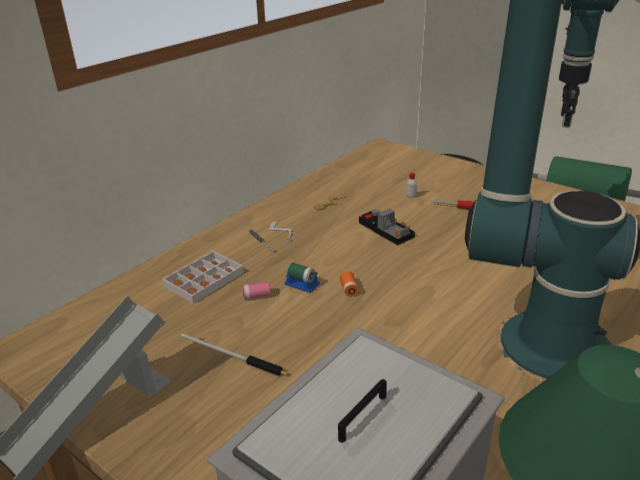

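```bash
cat > h.py <<'E'
import numpy as np, cv2
from scipy.spatial.transform import Rotation as R
from workcell import bot, viewer
def cam(n):
    c=viewer.read_camera(n); c['R']=R.from_rotvec(c['rotation']).as_matrix(); return c
def ray(c,u,v,z):
    d=c['R']@np.array([(u-c['cx'])/c['fx'],(v-c['cy'])/c['fy'],1.]); e=c['eye']
    return e+d*(z-e[2])/d[2]
def proj(c,p):
    q=c['R'].T@(np.asarray(p,float)-c['eye']); return np.array([c['fx']*q[0]/q[2]+c['cx'],c['fy']*q[1]/q[2]+c['cy']])
def crop(c,x0,y0,w,h,s,name):
    im=c['color'][y0:y0+h,x0:x0+w,::-1]
    im=cv2.resize(im,None,fx=s,fy=s,interpolation=cv2.INTER_CUBIC)
    cv2.imwrite('pics/'+name,im)
E
python3 - <<'E'
from h import *
t=cam('top');s=cam('side')
crop(t,215,260,55,55,8,'tc1.png'); crop(t,360,250,80,100,6,'tp1.png')
crop(s,270,250,60,50,10,'sc1.png'); crop(s,350,200,75,50,10,'sp1.png')
print(ray(t,320,240,0),ray(t,420,240,0),ray(t,320,340,0))
print(ray(t,237,289,.034),ray(t,398,302,.034))
E
```

```text
[ 0.66907681 -0.02380356  0.        ] [ 0.67134081 -0.23987302  0.        ] [ 0.45482684 -0.02589144  0.        ]
[0.55619577 0.14755259 0.034     ] [ 0.53294447 -0.18586413  0.034     ]
```

View pics/tc1.png

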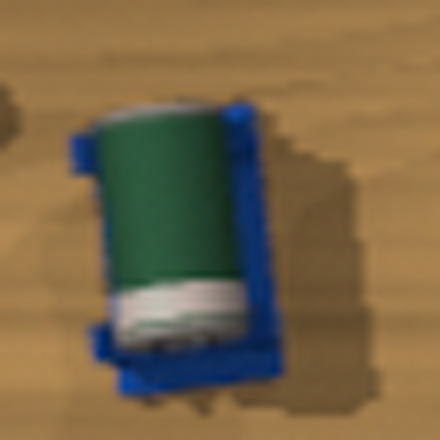

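View pics/tp1.png

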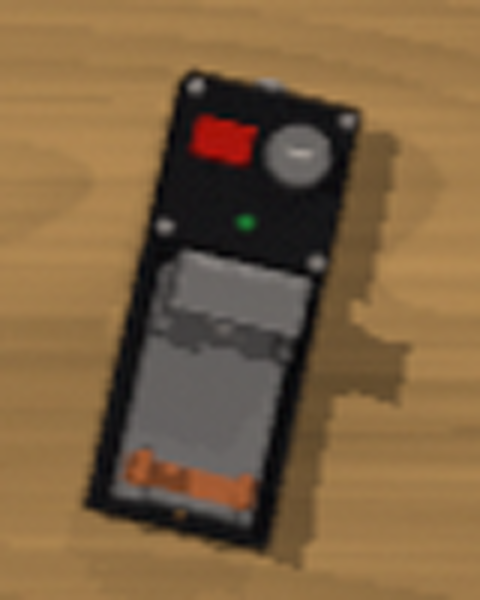

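View pics/sc1.png

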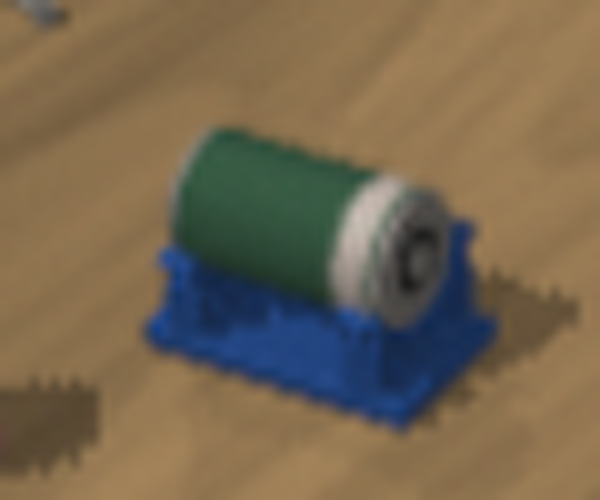

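View pics/sp1.png

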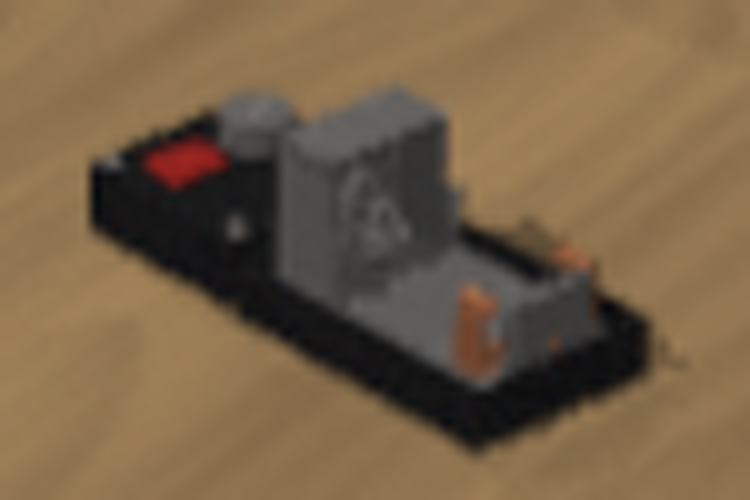

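```bash
cat > fit.py <<'E'
from h import *
from scipy.optimize import least_squares
t=cam('top');s=cam('side')
def px(u,v,x0,y0,k): return np.array([(u+.5)/k-.5+x0,(v+.5)/k-.5+y0])
T=lambda u,v:px(u,v,360,250,6); S=lambda u,v:px(u,v,350,200,10)
# local pts
obs=[(t,(-.116,.032,.024),T(190,70)),(t,(-.116,-.032,.024),T(360,108)),(t,(.041,.032,.018),T(88,507)),(t,(.041,-.032,.018),T(266,550)),
(s,(.041,.032,0),S(480,452)),(s,(-.116,.032,.024),S(92,160)),(s,(-.116,.032,0),S(92,225)),(s,(.041,-.032,.018),S(650,325)),(s,(.041,-.032,0),S(645,378)),(s,(.041,.032,.018),S(480,400))]
def w(p,l):
    c,si=np.cos(p[2]),np.sin(p[2]); return np.array([p[0]+c*l[0]-si*l[1],p[1]+si*l[0]+c*l[1],l[2]])
def res(p): return np.concatenate([proj(c,w(p,l))-o for c,l,o in obs])
r=least_squares(res,[.53,-.18,np.pi],loss='soft_l1'); print(r.x,np.degrees(r.x[2])); print(np.round(r.fun.reshape(-1,2),2))
p=r.x
# height: hood top corners & floor
hobs=[(s,(-.044,.0225),S(280,140)),(s,(-.0275,.0225),S(322,162)),(s,(-.0275,-.0225),S(445,118)),(s,(-.044,-.0225),S(400,88)),(t,(-.044,.0225),T(180,250)),(t,(-.044,-.0225),T(312,275)),(t,(-.0275,.0225),T(170,305)),(t,(-.0275,-.0225),T(300,335))]
for c,l,o in hobs:
    print([ (round(z,3),np.round(proj(c,w(p,(l[0],l[1],z)))-o,1)) for z in (.052,.0595,.067)])
# wall top corners
for l,o in (((.035,.014),S(512,325)),((.035,-.014),S(600,285)),((.031,.014),S(505,305))):
    print('wall',[np.round(proj(s,w(p,(*l,z)))-o,1) for z in (.031,.0385,.046)])
E
python3 fit.py
python3 - <<'E'
from h import *
t=cam('top');s=cam('side')
from scipy.optimize import least_squares
def px(u,v,x0,y0,k): return np.array([(u+.5)/k-.5+x0,(v+.5)/k-.5+y0])
T=lambda u,v:px(u,v,215,260,8); S=lambda u,v:px(u,v,270,250,10)
# rest: base corners z=.008 local half .037 x .022 ; x dir from flat to button
obs=[(t,(.037,.022,.008),T(282,372)),(t,(.037,-.022,.008),T(120,392)),
(s,(.037,.022,0),None)]
obs=[(t,(.037,-1,.008),T(120,392)),(t,(.037,1,.008),T(282,372)),(s,(.037,-1,0),S(145,330))]
# simpler: cell outlines: corner points of the silhouette approx with plane z=.034
for n,u,v in (('fl',98,120),('fr',222,105),('br',246,335),('bl',117,345)):
    print(n,ray(t,*T(u,v),.034))
# side: button centre and flat end centre
print('button side',ray(s,*S(420,258),.034))
for n,u,v,z in (('front low',400,430,0),('left low',148,335,0),('right',497,325,0)): print(n,ray(s,*S(u,v),z))
for n,u,v,z in (('base right-bot',282,375,.008),('base left-bot',122,393,.008)): print(n,ray(t,*T(u,v),z))
E
```

```text
[ 0.50335353 -0.20078286  3.59805288] 206.1532443007147
[[ 1.950e+00 -7.800e-01]
 [-5.361e+01  5.830e+00]
 [ 5.292e+01 -5.750e+00]
 [-4.310e+00  5.100e-01]
 [ 1.710e+01 -1.716e+01]
 [ 2.000e-02 -3.900e-01]
 [-7.000e-02  5.700e-01]
 [-1.560e+00  1.500e+00]
 [-1.450e+00  1.980e+00]
 [ 1.749e+01 -1.761e+01]]
[(0.052, array([ 6.7, -3.5])), (0.059, array([ 6.8, -5.9])), (0.067, array([ 6.9, -8.3]))]
[(0.052, array([ 8.5, -5.2])), (0.059, array([ 8.6, -7.6])), (0.067, array([  8.7, -10. ]))]
[(0.052, array([-5.8,  7.1])), (0.059, array([-5.7,  4.7])), (0.067, array([-5.6,  2.2]))]
[(0.052, array([-7.4,  9.6])), (0.059, array([-7.4,  7.1])), (0.067, array([-7.3,  4.7]))]
[(0.052, array([17.2,  0.2])), (0.059, array([17.7, -0.2])), (0.067, array([18.3, -0.7]))]
[(0.052, array([-24.6,   5.5])), (0.059, array([-24.1,   5.1])), (0.067, array([-23.7,   4.7]))]
[(0.052, array([22.5, -1.7])), (0.059, array([23.1, -2.1])), (0.067, array([23.7, -2.5]))]
[(0.052, array([-18.9,   2.9])), (0.059, array([-18.4,   2.5])), (0.067, array([-18. ,   2.2]))]
wall [array([ 11.8, -11.3]), array([ 11.9, -13.7]), array([ 12.1, -16.1])]
wall [array([ 2.1, -2.2]), array([ 2.2, -4.7]), array([ 2.4, -7.1])]
wall [array([11. , -9.4]), array([ 11.2, -11.8]), array([ 11.3, -14.2])]
fl [0.58623929 0.1699037  0.034     ]
fr [0.59054652 0.13767941 0.034     ]
br [0.53052808 0.12942469 0.034     ]
bl [0.52756083 0.16270302 0.034     ]
button side [0.52936365 0.14142061 0.034     ]
front low [0.52006234 0.16176475 0.        ]
left low [0.59341216 0.16853054 0.        ]
right [0.52860185 0.11474669 0.        ]
base right-bot [0.52277706 0.12274326 0.008     ]
base left-bot [0.51755406 0.16476556 0.008     ]
```

```bash
sed -i "s/c\*l\[0\]-si\*l\[1\],p\[1\]+si\*l\[0\]+c\*l\[1\]/c*l[0]+si*l[1],p[1]+si*l[0]-c*l[1]/" fit.py; python3 fit.py
```

```text
[ 0.5004565  -0.17852536  2.91035858] 166.75126336651658
[[-0.15 -0.39]
 [ 1.29  0.47]
 [ 0.01 -0.17]
 [ 0.61  0.19]
 [-0.34  0.98]
 [-0.64  0.32]
 [-0.73  1.28]
 [ 0.17 -0.14]
 [ 0.27  0.32]
 [-0.04  0.34]]
[(0.052, array([0.9, 1.9])), (0.059, array([ 1. , -0.5])), (0.067, array([ 1., -3.]))]
[(0.052, array([0.9, 2. ])), (0.059, array([ 1. , -0.5])), (0.067, array([ 1.1, -2.9]))]
[(0.052, array([0.7, 1.2])), (0.059, array([ 0.8, -1.2])), (0.067, array([ 1. , -3.7]))]
[(0.052, array([1., 2.])), (0.059, array([ 1.1, -0.4])), (0.067, array([ 1.2, -2.9]))]
[(0.052, array([0.1, 2.1])), (0.059, array([0.5, 1.7])), (0.067, array([1. , 1.3]))]
[(0.052, array([-0.3,  3.3])), (0.059, array([0.3, 2.9])), (0.067, array([0.8, 2.4]))]
[(0.052, array([-0. ,  0.8])), (0.059, array([0.4, 0.4])), (0.067, array([0.8, 0. ]))]
[(0.052, array([-0. ,  1.1])), (0.059, array([0.5, 0.8])), (0.067, array([1.1, 0.4]))]
wall [array([0.3, 0.4]), array([ 0.4, -2. ]), array([ 0.6, -4.5])]
wall [array([-1.,  1.]), array([-0.8, -1.5]), array([-0.6, -3.9])]
wall [array([-0.1,  1.8]), array([ 0.1, -0.6]), array([ 0.2, -3.1])]
```

The top picture shows three cells. The green one with the white band is in the blue rest at (237,289), the orange is at (260,339) and the pink at (192,264). The green cell in the rest is the target, which the crop confirms; its button end points toward image-bottom, i.e. world -x. The pack is at (398,302), with the hood at the top and the bronze ears at the bottom.

```bash
cat >> h.py <<'E'
PACK=np.array([.5005,-.1785]); PY=np.radians(166.75)
CELL=np.array([.558,.149]); CY=np.radians(187.1)
def tool_R(cell_yaw,tilt=0):
    # tool x = -cell x; tool z down when level; tilt = button end up
    cx=np.array([np.cos(cell_yaw)*np.cos(tilt),np.sin(cell_yaw)*np.cos(tilt),np.sin(tilt)])
    y=np.cross([0,0,1],cx);y/=np.linalg.norm(y); up=np.cross(cx,y)
    X=-cx; Z=-up; Y=np.cross(Z,X); return np.stack([X,Y,Z],1)
def row(pos,Rt,st=None):
    st=st or bot.read_state(); R0=R.from_rotvec(st['tcp_rot']).as_matrix()
    d=R0.T@(np.asarray(pos)-st['tool_pos'])*100; w=np.degrees(R.from_matrix(R0.T@Rt).as_rotvec())
    return np.round(np.r_[d,w],2).tolist()
E
python3 - <<'E'
from h import *
print(row([*CELL,.12],tool_R(CY)))
E
```

```text
[57.4, -61.11, 11.13, -0.01, 0.0, 14.2]
```

Request:
servo_tool([
  [[57.4,-61.1,11.1,0,0,14.2],[57.4,-61.1,11.1,0,0,14.2],[57.4,-61.1,11.1,0,0,14.2],[57.4,-61.1,11.1,0,0,14.2],[57.4,-61.1,11.1,0,0,14.2],[57.4,-61.1,11.1,0,0,14.2],[57.4,-61.1,11.1,0,0,14.2],[57.4,-61.1,11.1,0,0,14.2],[57.4,-61.1,11.1,0,0,14.2],[57.4,-61.1,11.1,0,0,14.2],[57.4,-61.1,11.1,0,0,14.2],[57.4,-61.1,11.1,0,0,14.2],[57.4,-61.1,11.1,0,0,14.2],[57.4,-61.1,11.1,0,0,14.2],[57.4,-61.1,11.1,0,0,14.2],[57.4,-61.1,11.1,0,0,14.2],[57.4,-61.1,11.1,0,0,14.2],[57.4,-61.1,11.1,0,0,14.2],[57.4,-61.1,11.1,0,0,14.2],[57.4,-61.1,11.1,0,0,14.2]],
], claw=8.5)

```text
time: 2.17
tool_pos: [0.5541, 0.1398, 0.122]
tcp_rot: [-3.135, -0.195, -0.001]
wrist_force: [1.0, -1.6, 0.2]
width: 0.996
```

```bash
python3 - <<'E'
from h import *
print(row([*CELL,.021],tool_R(CY)),row([*CELL,.06],tool_R(CY)))
t=cam('top');s=cam('side'); crop(t,200,230,80,90,6,'t2.png'); crop(s,250,210,100,90,6,'s2.png')
print(bot.read_state()['tool_pos'])
E
```

```text
[0.5, -0.86, 10.1, 0.0, -0.05, 0.03] [0.5, -0.86, 6.2, 0.0, -0.05, 0.03]
[0.55499881 0.14281194 0.12145332]
```

View pics/s2.png

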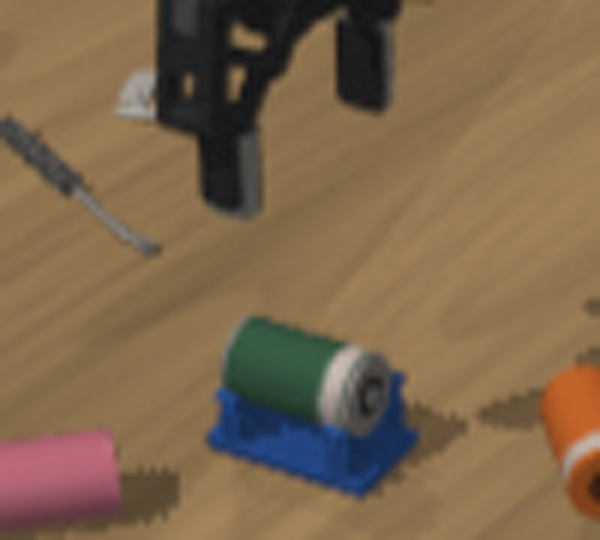

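View pics/t2.png

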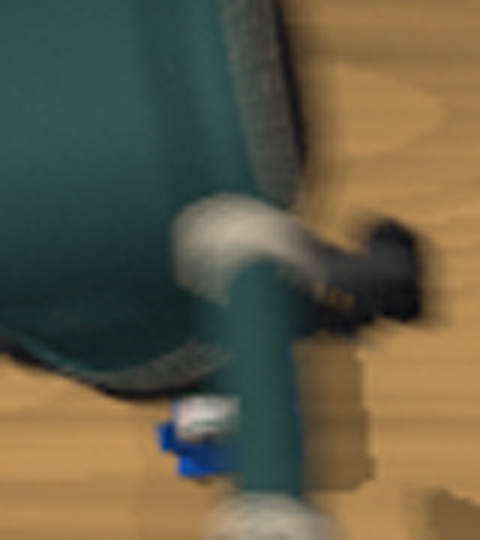

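```bash
python3 - <<'E'
from h import *
print(row([*CELL,.021],tool_R(CY)))
E
```

```text
[0.36, -0.56, 10.05, -0.11, -0.08, 0.29]
```

Request:
servo_tool([
  [[0.4,-0.6,1,0,0,0.3],[0.4,-0.6,3,0,0,0.3],[0.4,-0.6,5,0,0,0.3],[0.4,-0.6,7,0,0,0.3],[0.4,-0.6,8.5,0,0,0.3],[0.4,-0.6,9.5,0,0,0.3],[0.4,-0.6,10.0,0,0,0.3],[0.4,-0.6,10.0,0,0,0.3],[0.4,-0.6,10.0,0,0,0.3],[0.4,-0.6,10.0,0,0,0.3],[0.4,-0.6,10.0,0,0,0.3]],
])

```text
time: 3.18
tool_pos: [0.5595, 0.1496, 0.0228]
tcp_rot: [-3.133, -0.194, -0.006]
wrist_force: [-0.7, -0.7, 0.4]
width: 0.996
```

```bash
python3 - <<'E'
from h import *
print(row([*CELL,.021],tool_R(CY)),bot.read_state()['wrist_force'])
s=cam('side'); crop(s,250,210,100,90,6,'s3.png')
t=cam('top'); crop(t,200,230,80,90,6,'t3.png')
E
```

```text
[-0.16, 0.04, 0.18, -0.12, -0.22, -0.02] [-0.73420629 -0.70105754  0.40929494]
```

View pics/s3.png

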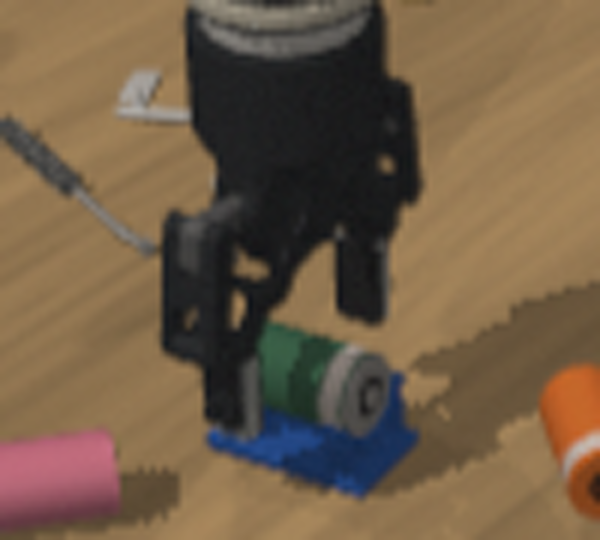

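Request:
servo_tool([
  [[-0.1,0,0.1,0,-0.2,0],[-0.1,0,0.1,0,-0.2,0],[-0.1,0,0.1,0,-0.2,0],[-0.1,0,0.1,0,-0.2,0],[-0.1,0,0.1,0,-0.2,0],[-0.1,0,0.1,0,-0.2,0],[-0.1,0,0.1,0,-0.2,0],[-0.1,0,0.1,0,-0.2,0],[-0.1,0,0.1,0,-0.2,0],[-0.1,0,0.1,0,-0.2,0],[-0.1,0,0.1,0,-0.2,0],[-0.1,0,0.1,0,-0.2,0]],
], claw=0, grip_force=80)

```text
time: 4.28
tool_pos: [0.5589, 0.1478, 0.0224]
tcp_rot: [3.135, 0.196, 0.001]
wrist_force: [-1.5, -6.8, 5.5]
width: 0.368
```

```bash
python3 - <<'E'
from h import *
st=bot.read_state(); print(st['wrist_force'],st['width']*85.4, st['joint_vel'])
s=cam('side'); crop(s,250,210,100,90,6,'s4.png')
print(row([st['tool_pos'][0],st['tool_pos'][1],.14],tool_R(CY)))
E
```

```text
[-1.50650859 -6.79247322  5.51465575] 31.4240948406362 [ 1.22782600e-03 -1.20574165e-03  8.05861316e-04  6.98841153e-04
  1.46285862e-03  8.09576083e-06]
[0.01, 0.01, -11.76, 0.03, -0.02, 0.05]
```

View pics/s4.png

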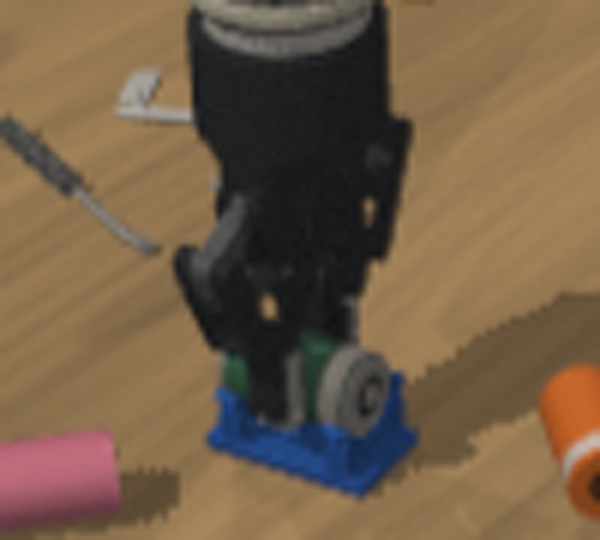

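Request:
servo_tool([
  [[0,0,-0.5,0,0,0],[0,0,-1.5,0,0,0],[0,0,-3,0,0,0],[0,0,-5,0,0,0],[0,0,-7,0,0,0],[0,0,-9,0,0,0],[0,0,-11,0,0,0],[0,0,-12,0,0,0],[0,0,-12,0,0,0],[0,0,-12,0,0,0],[0,0,-12,0,0,0],[0,0,-12,0,0,0]],
])

```text
time: 5.33
tool_pos: [0.5574, 0.1477, 0.1405]
tcp_rot: [3.135, 0.196, -0.005]
wrist_force: [-0.4, -0.1, -2.6]
width: 0.373
```

```bash
python3 - <<'E'
from h import *
st=bot.read_state(); print(st['wrist_force'],st['width']*85.4,st['tool_pos'])
s=cam('side'); 
st=bot.read_state();p=st['tool_pos'];print(p,proj(s,p),R.from_rotvec(st['tcp_rot']).as_matrix())
u,v=proj(s,p).astype(int); crop(s,u-30,v-35,60,50,12,'s5.png'); print(u-30,v-35)
E
```

```text
[-0.42895837 -0.06823594 -2.55371032] 31.88119838269365 [0.55744204 0.14766141 0.14050212]
[0.5575383  0.14767685 0.14052845] [298.84013862 233.86195441] [[ 9.92232971e-01  1.24362760e-01 -2.76320083e-03]
 [ 1.24360083e-01 -9.92236521e-01 -1.12081038e-03]
 [-2.88113585e-03  7.68473127e-04 -9.99995554e-01]]
268 198
```

View pics/s5.png

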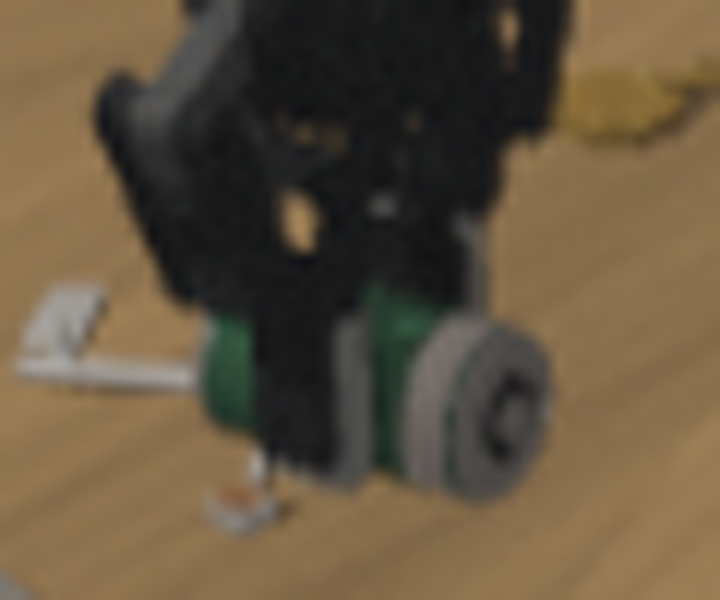

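```bash
python3 - <<'E'
from h import *
from scipy.optimize import least_squares
s=cam('side');st=bot.read_state();p=st['tool_pos'];Rt=R.from_rotvec(st['tcp_rot']).as_matrix()
P=lambda u,v:np.array([(u+.5)/12-.5+268,(v+.5)/12-.5+198])
def pt(a,h,x,y,z): # cell mid offset a along cell x, h above TCP
    return p+Rt@np.array([-(a+x),-y,-(h+z)])
obs=[((.03075,0,0),P(512,415)),((.02925,0,.017),P(488,318)),((.02925,0,-.017),P(470,502)),((.02925,-.017,0),P(412+30,410)),((.02925,.017,0),P(549,408)),((-.03075,-.017,0),P(203,370))]
for l,o in obs: print(l,np.round((proj(s,pt(0,.0125,*l))-o),2))
f=lambda q:np.concatenate([proj(s,pt(q[0],q[1],*l))-o for l,o in obs[:1]])
print(least_squares(f,[0,.012]).x)
E
```

```text
(0.03075, 0, 0) [-0.25  0.23]
(0.02925, 0, 0.017) [0.92 1.58]
(0.02925, 0, -0.017) [ 2.95 -0.7 ]
(0.02925, -0.017, 0) [ 9.05 -2.83]
(0.02925, 0.017, 0) [-8.    4.02]
(-0.03075, -0.017, 0) [ 7.02 -5.81]
[0.00070086 0.013291  ]
```

```bash
cat >> h.py <<'E'
A,H=.0005,.012
def target(fx,fz,tilt,y=0.,dyaw=0.):
    """flat-end centre at pack x=fx, world z=fz (m), tilt deg -> TCP pos, R"""
    t=np.radians(tilt); yaw=PY+np.radians(dyaw); Rt=tool_R(yaw,t); cx=-Rt[:,0]; up=-Rt[:,2]
    px=np.array([np.cos(PY),np.sin(PY),0]); py=np.array([-np.sin(PY),np.cos(PY),0])
    F=np.r_[PACK,0]+px*fx+py*y+np.array([0,0,fz])
    M=F+cx*.03075
    return M-cx*A-up*H, Rt
def now(st=None):
    st=st or bot.read_state(); Rt=R.from_rotvec(st['tcp_rot']).as_matrix(); cx=-Rt[:,0]; up=-Rt[:,2]
    F=st['tool_pos']+up*H+cx*A-cx*.03075
    d=F[:2]-PACK; c,s=np.cos(PY),np.sin(PY)
    f=st['wrist_force']
    print('t %.2f flat x %.1f y %.1f z %.1f mm tilt %.2f yawerr %.2f roll %.2f'%(st['time'],1e3*(c*d[0]+s*d[1]),1e3*(-s*d[0]+c*d[1]),1e3*F[2],np.degrees(np.arcsin(cx[2])),np.degrees((np.arctan2(cx[1],cx[0])-PY+np.pi)%(2*np.pi)-np.pi),np.degrees(np.arcsin(Rt[2,1]))),
     'F pack xyz',np.round([c*f[0]+s*f[1],-s*f[0]+c*f[1],f[2]],1),'T',np.round(st['torque'],2),'w',round(st['width']*85.4,1))
E
python3 - <<'E'
from h import *
now(); print(row(*target(-.020,.10,25)))
E
```

```text
t 5.43 flat x -9.3 y -341.2 z 152.7 mm tilt 0.15 yawerr 20.39 roll 0.04 F pack xyz [-0.1 -0.2 -2.2] T [ 0.03 -0.03 -0.01] w 31.5
[-10.89, 31.22, 3.93, 4.52, -24.6, 20.05]
```

Request:
servo_tool([
  [[-1.5,4,0,0.5,-3,2.5],[-3,8,0,1,-6,5],[-4.5,12,1,1.6,-9.2,7.5],[-6,16,2,2.2,-12.3,10],[-7.5,20,3,2.9,-15.4,12.5],[-8.7,24,3.9,3.5,-18.5,15],[-10,28,3.9,4,-21.6,17.5],[-10.9,31.2,3.9,4.5,-24.6,20],[-10.9,31.2,3.9,4.5,-24.6,20],[-10.9,31.2,3.9,4.5,-24.6,20],[-10.9,31.2,3.9,4.5,-24.6,20],[-10.9,31.2,3.9,4.5,-24.6,20],[-10.9,31.2,3.9,4.5,-24.6,20],[-10.9,31.2,3.9,4.5,-24.6,20]],
])

```text
time: 6.6
tool_pos: [0.4884, -0.1741, 0.1026]
tcp_rot: [-3.001, 0.344, 0.664]
wrist_force: [-0.2, -0.5, -2.7]
width: 0.368
```

```bash
python3 - <<'E'
from h import *
now()
s=cam('side');t=cam('top')
now(); crop(s,345,165,80,80,7,'s6.png'); crop(t,340,230,110,120,5,'t6.png')
print(row(*target(-.020,.055,25)))
E
```

```text
t 6.60 flat x -19.7 y -1.6 z 100.7 mm tilt 24.97 yawerr 0.18 roll -0.00 F pack xyz [ 0.   0.6 -2.7] T [-0.03 -0.33 -0.03] w 31.4
t 6.70 flat x -19.8 y -1.3 z 100.7 mm tilt 24.96 yawerr 0.16 roll 0.01 F pack xyz [ 0.6 -0.1 -1.6] T [-0.1  -0.33 -0.02] w 31.8
[1.94, 0.12, 4.14, 0.07, -0.04, 0.14]
```

View pics/s6.png

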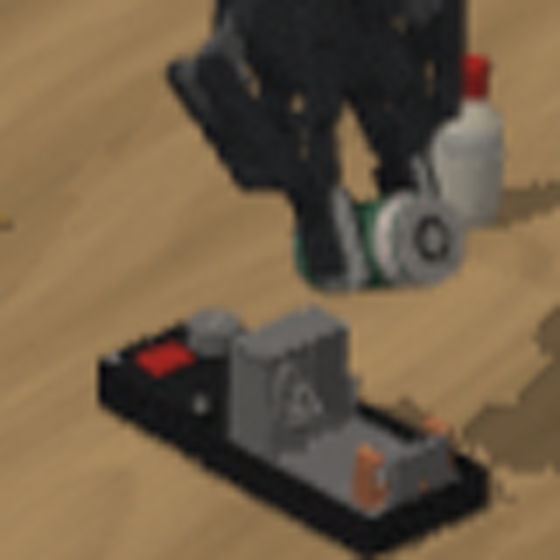

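View pics/t6.png

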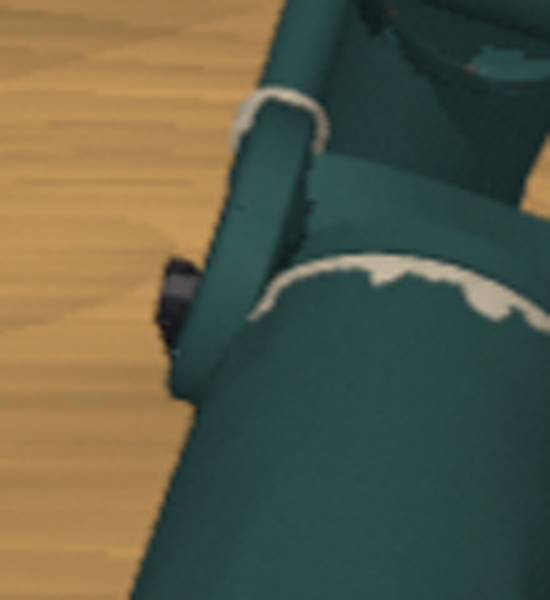

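Request:
servo_tool([
  [[0.5,0,1.2,0,0,0.1],[1.1,0.1,2.4,0,0,0.1],[1.6,0.1,3.5,0,0,0.1],[2.1,0.1,4.5,0,0,0.1],[2.3,0.1,5.0,0,0,0.1],[2.3,0.1,5.0,0,0,0.1],[2.3,0.1,5.0,0,0,0.1],[2.3,0.1,5.0,0,0,0.1],[2.3,0.1,5.0,0,0,0.1]],
])

```text
time: 7.45
tool_pos: [0.4886, -0.1757, 0.0482]
tcp_rot: [-3.001, 0.347, 0.662]
wrist_force: [-0.5, -0.7, -1.6]
width: 0.373
```

```bash
python3 - <<'E'
from h import *
now()
s=cam('side')
now(); crop(s,350,190,75,60,10,'s7.png')
st=bot.read_state();Rt=R.from_rotvec(st['tcp_rot']).as_matrix(); cx=-Rt[:,0]; up=-Rt[:,2]
B=st['tool_pos']+up*H+cx*(A+.03075); print('button pred crop px',((proj(s,B)-[350,190]+.5)*10-.5))
print(row(*target(-.020,.036,25)))
E
```

```text
t 7.45 flat x -20.3 y -0.1 z 46.4 mm tilt 24.89 yawerr 0.04 roll 0.06 F pack xyz [ 0.3  0.8 -1.6] T [-0.08 -0.29 -0.03] w 31.9
t 7.50 flat x -20.3 y -0.1 z 46.4 mm tilt 24.88 yawerr 0.04 roll 0.06 F pack xyz [ 0.3  1.1 -1. ] T [-0.12 -0.35 -0.02] w 31.5
button pred crop px [561.81396316 276.23451679]
[0.41, 0.01, 0.95, 0.08, -0.12, 0.03]
```

View pics/s7.png

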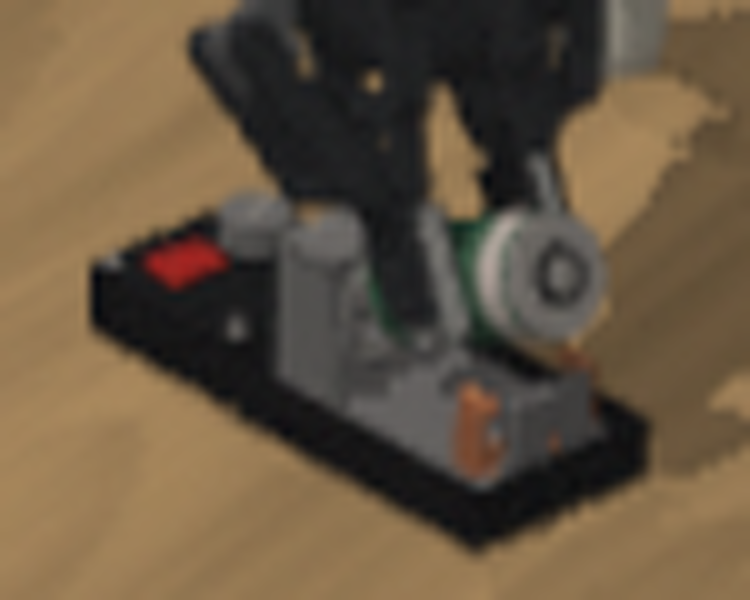

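The button shows at crop (560,277) against a prediction of (562,276), so the grasp model agrees. I'll go down and feel for the floor.

Request:
servo_tool([
  [[0.1,0,0.2,0,0,0],[0.2,0,0.4,0,0,0],[0.3,0,0.6,0,0,0],[0.35,0,0.75,0,0,0],[0.4,0,0.85,0,0,0],[0.4,0,0.85,0,0,0],[0.4,0,0.85,0,0,0]],
])

```text
time: 8.08
tool_pos: [0.4885, -0.1756, 0.0387]
tcp_rot: [-3.001, 0.347, 0.663]
wrist_force: [-0.6, 0.3, -1.0]
width: 0.368
```

```bash
python3 - <<'E'
from h import *
now();print(row(*target(-.020,.032,25)))
E
```

```text
t 8.08 flat x -20.2 y -0.2 z 36.8 mm tilt 24.90 yawerr 0.04 roll 0.06 F pack xyz [ 0.6 -0.2 -1. ] T [-0.11 -0.28 -0.  ] w 31.4
[0.19, 0.01, 0.44, 0.08, -0.1, 0.04]
```

Request:
servo_tool([
  [[0.03,0,0.06,0,0,0],[0.06,0,0.12,0,0,0],[0.08,0,0.18,0,0,0],[0.08,0,0.18,0,0,0]],
])

```text
time: 8.42
tool_pos: [0.4885, -0.1755, 0.0366]
tcp_rot: [-3.001, 0.347, 0.663]
wrist_force: [1.1, 0.4, -1.5]
width: 0.371
```

```bash
python3 - <<'E'
from h import *
now()
E
```

```text
t 8.42 flat x -20.1 y -0.2 z 34.8 mm tilt 24.91 yawerr 0.04 roll 0.05 F pack xyz [-1.  -0.6 -1.5] T [-0.1  -0.3   0.02] w 31.7
```

Request:
servo_tool([
  [[0.02,0,0.045,0,0,0],[0.04,0,0.09,0,0,0],[0.06,0,0.13,0,0,0],[0.06,0,0.13,0,0,0]],
])

```text
time: 8.75
tool_pos: [0.4884, -0.1755, 0.0351]
tcp_rot: [-3.001, 0.347, 0.663]
wrist_force: [-0.5, 0.7, -2.2]
width: 0.37
```

```bash
python3 - <<'E'
from h import *
now()
E
```

```text
t 8.75 flat x -20.0 y -0.1 z 33.2 mm tilt 24.92 yawerr 0.04 roll 0.05 F pack xyz [ 0.7 -0.6 -2.2] T [-0.01 -0.27 -0.02] w 31.6
```

Request:
servo_tool([
  [[0.015,0,0.03,0,0,0],[0.03,0,0.06,0,0,0],[0.045,0,0.09,0,0,0],[0.045,0,0.09,0,0,0]],
])

```text
time: 9.08
tool_pos: [0.4884, -0.1755, 0.034]
tcp_rot: [-3.001, 0.347, 0.663]
wrist_force: [0.4, 0.3, -2.0]
width: 0.367
```

Request:
servo_tool([
  [[0.015,0,0.03,0,0,0],[0.03,0,0.06,0,0,0],[0.045,0,0.09,0,0,0],[0.045,0,0.09,0,0,0]],
])

```text
time: 9.42
tool_pos: [0.4884, -0.1755, 0.0333]
tcp_rot: [-3.001, 0.347, 0.664]
wrist_force: [-0.3, 0.8, 0.6]
width: 0.373
```

Request:
servo_tool([
  [[0.015,0,0.03,0,0,0],[0.025,0,0.06,0,0,0],[0.025,0,0.06,0,0,0],[0.025,0,0.06,0,0,0]],
])

```text
time: 9.75
tool_pos: [0.4884, -0.1756, 0.033]
tcp_rot: [-3.001, 0.347, 0.664]
wrist_force: [-1.5, -0.5, 3.0]
width: 0.369
```

```bash
python3 - <<'E'
from h import *
now()
for a in ((-.0235,.0325,24),(-.031,.0325,23.5)): print(row(*target(*a)))
E
```

```text
t 9.75 flat x -20.0 y -0.1 z 31.1 mm tilt 24.94 yawerr 0.03 roll 0.06 F pack xyz [1.3 0.9 3. ] T [-0.04  0.21 -0.04] w 31.5
[0.27, 0.0, -0.22, 0.08, 0.94, 0.03]
[0.97, 0.01, -0.51, 0.08, 1.44, 0.03]
```

```bash
python3 - <<'E'
from h import *
for a in ((-.020,.0319,25),(-.0235,.0319,24.5),(-.0265,.032,23.5),(-.029,.0321,22.8),(-.032,.0322,22)): print(row(*target(*a)))
E
```

```text
[-0.04, 0.0, -0.07, 0.08, -0.06, 0.03]
[0.29, 0.0, -0.2, 0.08, 0.44, 0.03]
[0.58, 0.0, -0.28, 0.08, 1.44, 0.03]
[0.82, 0.0, -0.36, 0.08, 2.14, 0.03]
[1.1, 0.01, -0.45, 0.08, 2.94, 0.03]
```

Request:
servo_tool([
  [[-0.04,0,-0.07,0,0,0],[0.1,0,-0.12,0,0.1,0],[0.2,0,-0.16,0,0.3,0],[0.29,0,-0.2,0,0.44,0],[0.38,0,-0.22,0,0.7,0],[0.48,0,-0.25,0,1.1,0],[0.58,0,-0.28,0,1.44,0],[0.58,0,-0.28,0,1.44,0],[0.58,0,-0.28,0,1.44,0]],
])

```text
time: 10.5
tool_pos: [0.4946, -0.177, 0.0331]
tcp_rot: [-3.012, 0.348, 0.626]
wrist_force: [-0.5, 0.1, -1.0]
width: 0.365
```

```bash
python3 - <<'E'
from h import *
now()
s=cam('side'); crop(s,350,190,75,60,10,'s8.png')
for a in ((-.029,.0321,22.8),(-.032,.0322,22)): print(row(*target(*a)))
E
```

```text
t 10.50 flat x -26.5 y -0.1 z 32.1 mm tilt 23.49 yawerr 0.04 roll 0.06 F pack xyz [ 0.5 -0.  -1. ] T [-0.04 -0.24  0.03] w 31.2
[0.25, 0.01, -0.07, 0.08, 0.7, 0.04]
[0.53, 0.01, -0.16, 0.08, 1.5, 0.04]
```

View pics/s8.png

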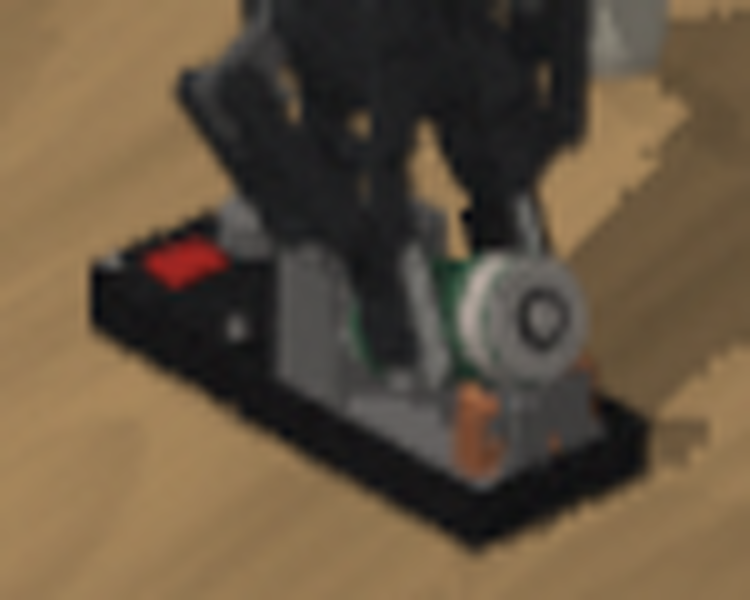

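Request:
servo_tool([
  [[0.12,0,-0.03,0,0.3,0],[0.25,0,-0.07,0,0.7,0],[0.35,0,-0.1,0,1.0,0],[0.45,0,-0.13,0,1.3,0],[0.55,0,-0.16,0,1.5,0],[0.55,0,-0.16,0,1.5,0],[0.55,0,-0.16,0,1.5,0],[0.55,0,-0.16,0,1.5,0]],
])

```text
time: 11.22
tool_pos: [0.4996, -0.1782, 0.0322]
tcp_rot: [-3.022, 0.35, 0.589]
wrist_force: [-3.1, -0.0, -2.4]
width: 0.369
```

```bash
python3 - <<'E'
from h import *
now()
for a in ((-.0335,.0321,21),(-.0345,.0322,20),(-.0345,.0325,17),(-.0345,.0327,14)): print(row(*target(*a)))
E
```

```text
t 11.22 flat x -31.6 y -0.1 z 32.0 mm tilt 22.06 yawerr 0.04 roll 0.05 F pack xyz [ 3.   0.8 -2.4] T [ 0.06  0.25 -0.02] w 31.5
[0.2, 0.01, -0.03, 0.07, 1.06, 0.04]
[0.31, 0.01, -0.02, 0.07, 2.06, 0.04]
[0.37, 0.01, 0.1, 0.07, 5.06, 0.04]
[0.44, 0.01, 0.23, 0.07, 8.06, 0.04]
```

Request:
servo_tool([
  [[0.1,0,-0.03,0,0.5,0],[0.2,0,-0.03,0,1.06,0],[0.31,0,-0.02,0,2.06,0],[0.33,0,0.02,0,3.06,0],[0.35,0,0.06,0,4.06,0],[0.37,0,0.1,0,5.06,0],[0.39,0,0.14,0,6.06,0],[0.41,0,0.18,0,7.06,0],[0.44,0,0.23,0,8.06,0],[0.44,0,0.23,0,8.06,0],[0.44,0,0.23,0,8.06,0]],
])

```text
time: 12.13
tool_pos: [0.5022, -0.1788, 0.0284]
tcp_rot: [-3.071, 0.355, 0.377]
wrist_force: [-3.7, 1.0, -2.8]
width: 0.368
```

```bash
python3 - <<'E'
from h import *
now()
s=cam('side'); crop(s,350,190,75,60,10,'s9.png')
for a in ((-.0345,.0328,12),(-.034,.0329,9),(-.034,.0329,6),(-.033,.0329,3),(-.0325,.0328,0)): print(row(*target(*a)))
E
```

```text
t 12.13 flat x -34.0 y -0.2 z 32.7 mm tilt 13.99 yawerr 0.04 roll 0.05 F pack xyz [ 3.8 -0.1 -2.8] T [0.18 0.64 0.01] w 31.5
[0.08, 0.02, 0.09, 0.06, 2.0, 0.05]
[0.1, 0.02, 0.24, 0.06, 5.0, 0.05]
[0.18, 0.02, 0.4, 0.06, 8.0, 0.05]
[0.17, 0.02, 0.57, 0.06, 11.0, 0.05]
[0.22, 0.02, 0.73, 0.06, 14.0, 0.05]
```

View pics/s9.png

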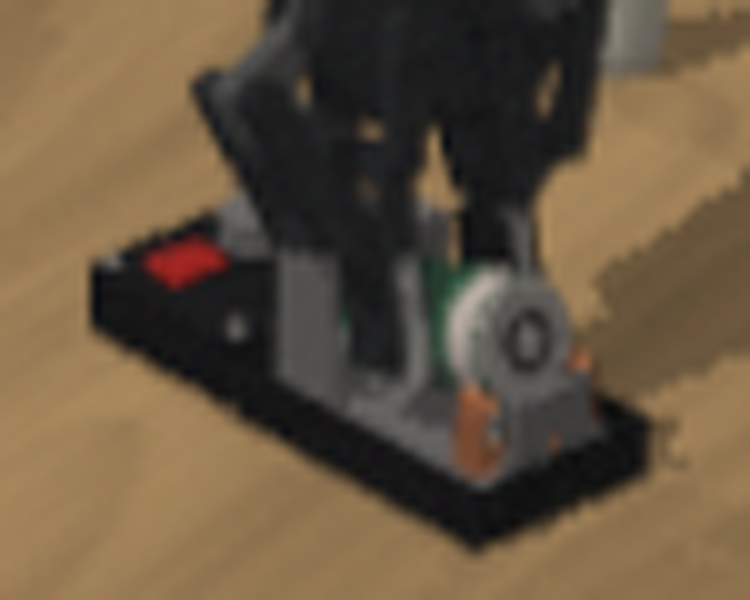

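Request:
servo_tool([
  [[0.08,0,0.05,0,1,0],[0.08,0,0.09,0,2,0],[0.09,0,0.14,0,3,0],[0.1,0,0.19,0,4,0],[0.1,0,0.24,0,5,0],[0.1,0,0.24,0,5,0],[0.1,0,0.24,0,5,0]],
])

```text
time: 12.77
tool_pos: [0.5024, -0.1793, 0.0262]
tcp_rot: [-3.095, 0.357, 0.243]
wrist_force: [-6.0, -0.3, -1.0]
width: 0.367
```

```bash
python3 - <<'E'
from h import *
now()
for a in ((-.034,.0329,6),(-.033,.0329,3),(-.033,.0328,0),(-.033,.0328,-1)): print(row(*target(*a)))
E
```

```text
t 12.77 flat x -33.8 y 0.3 z 33.3 mm tilt 8.97 yawerr 0.08 roll 0.10 F pack xyz [ 5.8  1.6 -1. ] T [-0.01  0.95  0.11] w 31.4
[0.09, -0.04, 0.19, 0.11, 2.97, 0.08]
[0.07, -0.04, 0.36, 0.11, 5.97, 0.08]
[0.15, -0.04, 0.52, 0.11, 8.97, 0.08]
[0.18, -0.04, 0.57, 0.11, 9.97, 0.08]
```

Request:
servo_tool([
  [[0.05,0,0.06,0,1,0],[0.08,0,0.12,0,2,0],[0.09,0,0.18,0,3,0],[0.1,0,0.24,0,4,0],[0.1,0,0.3,0,5,0],[0.1,0,0.36,0,6,0],[0.1,0,0.36,0,6,0]],
])

```text
time: 13.35
tool_pos: [0.5029, -0.1796, 0.0231]
tcp_rot: [-3.116, 0.36, 0.078]
wrist_force: [-4.5, 0.7, 1.7]
width: 0.369
```

```bash
python3 - <<'E'
from h import *
now()
for a in ((-.033,.0328,1.5),(-.0325,.0328,0),(-.0325,.0325,0),(-.0325,.0325,-1)): print(row(*target(*a)))
E
```

```text
t 13.35 flat x -33.4 y 0.4 z 33.6 mm tilt 2.84 yawerr 0.09 roll 0.11 F pack xyz [4.5 0.4 1.7] T [0.18 0.79 0.  ] w 31.5
[-0.01, -0.05, 0.15, 0.12, 1.34, 0.09]
[-0.03, -0.05, 0.23, 0.12, 2.84, 0.09]
[-0.02, -0.05, 0.26, 0.12, 2.84, 0.09]
[-0.0, -0.05, 0.31, 0.12, 3.84, 0.09]
```

Request:
servo_tool([
  [[0,0,0.05,0,0.7,0],[0,0,0.1,0,1.4,0],[0,0,0.15,0,2.1,0],[0,0,0.2,0,2.8,0],[0,0,0.2,0,2.8,0],[0,0,0.2,0,2.8,0]],
])

```text
time: 13.85
tool_pos: [0.5031, -0.1796, 0.0212]
tcp_rot: [3.119, -0.36, 0.0]
wrist_force: [-4.1, 1.7, 2.1]
width: 0.373
```

```bash
python3 - <<'E'
from h import *
now()
s=cam('side'); crop(s,350,190,75,60,10,'s10.png')
E
```

```text
t 13.85 flat x -33.1 y 0.4 z 33.3 mm tilt -0.02 yawerr 0.08 roll 0.12 F pack xyz [ 4.4 -0.7  2.1] T [0.24 0.69 0.08] w 31.9
```

View pics/s10.png

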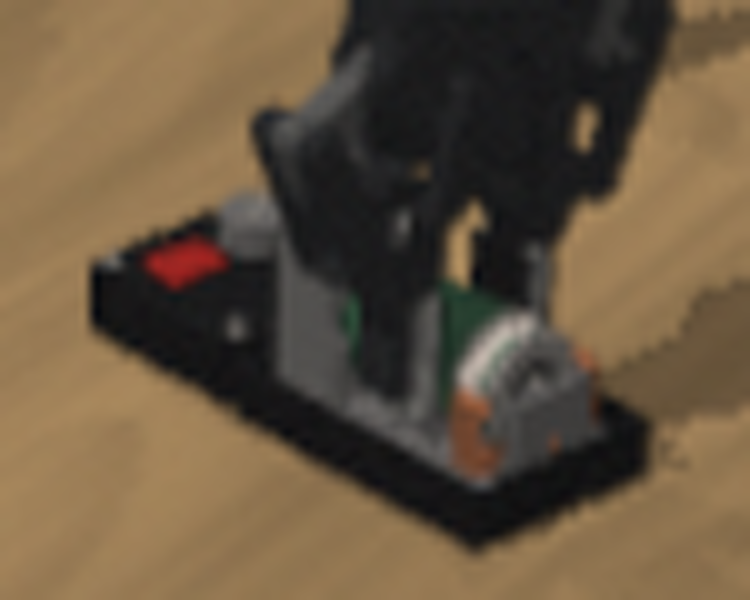

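Request:
servo_tool([
  [[-0.02,0,0.03,0,0.2,0],[-0.02,0,0.06,0,0.4,0],[-0.02,0,0.08,0,0.6,0],[-0.02,0,0.08,0,0.6,0]],
])

```text
time: 14.23
tool_pos: [0.5033, -0.1797, 0.0208]
tcp_rot: [3.117, -0.359, 0.017]
wrist_force: [-4.3, 1.7, 4.4]
width: 0.367
```

```bash
python3 - <<'E'
from h import *
now()
E
```

```text
t 14.23 flat x -33.1 y 0.4 z 33.1 mm tilt -0.65 yawerr 0.09 roll 0.12 F pack xyz [ 4.6 -0.7  4.4] T [0.29 0.79 0.01] w 31.4
```

Request:
servo_tool([
  [[-0.05,0,0.03,0,0.2,0],[-0.1,0,0.05,0,0.4,0],[-0.15,0,0.05,0,0.4,0],[-0.2,0,0.05,0,0.4,0],[-0.2,0,0.05,0,0.4,0],[-0.2,0,0.05,0,0.4,0]],
])

```text
time: 14.73
tool_pos: [0.5022, -0.1794, 0.0204]
tcp_rot: [3.116, -0.36, 0.031]
wrist_force: [-0.2, 1.0, 1.6]
width: 0.371
```

```bash
python3 - <<'E'
from h import *
now()
E
```

```text
t 14.73 flat x -31.9 y 0.5 z 33.0 mm tilt -1.14 yawerr 0.09 roll 0.13 F pack xyz [ 0.4 -0.9  1.6] T [ 0.18 -0.04  0.14] w 31.7
```

Request:
servo_tool([
  [[-0.02,0,0.03,0,0,0],[-0.04,0,0.06,0,0,0],[-0.04,0,0.08,0,0,0],[-0.04,0,0.08,0,0,0]],
])

```text
time: 15.07
tool_pos: [0.5022, -0.1795, 0.0201]
tcp_rot: [3.116, -0.36, 0.032]
wrist_force: [-1.0, 1.9, 4.7]
width: 0.373
```

```bash
python3 - <<'E'
from h import *
now()
s=cam('side'); crop(s,350,190,75,60,10,'s11.png')
E
```

```text
t 15.07 flat x -31.9 y 0.5 z 32.8 mm tilt -1.18 yawerr 0.08 roll 0.13 F pack xyz [ 1.4 -1.7  4.7] T [0.3  0.34 0.04] w 31.8
```

View pics/s11.png

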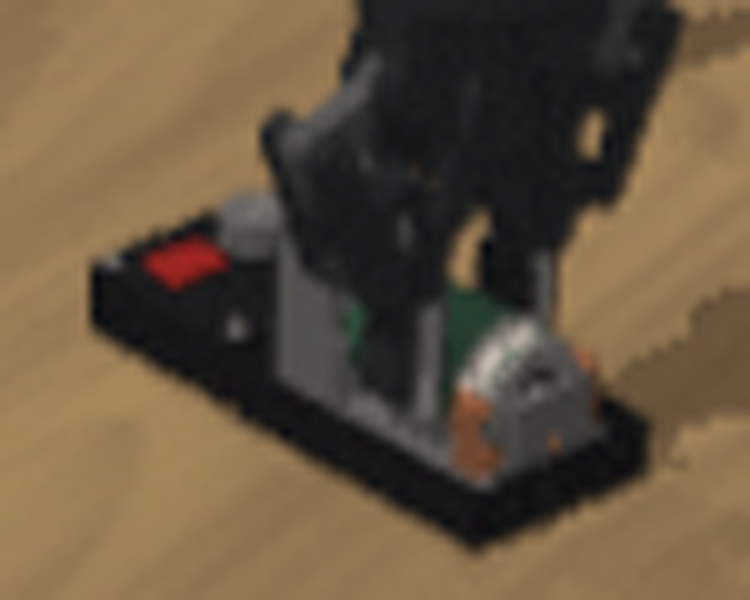

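Request:
servo_tool([
  [[0,0,0.04,0,0,0],[0,0,0.07,0,0,0],[0,0,0.1,0,0,0],[0,0,0.1,0,0,0]],
])

```text
time: 15.45
tool_pos: [0.5023, -0.1796, 0.0199]
tcp_rot: [3.116, -0.36, 0.032]
wrist_force: [-3.1, 1.9, 9.2]
width: 0.37
```

```bash
python3 - <<'E'
from h import *
now()
E
```

```text
t 15.45 flat x -32.0 y 0.6 z 32.5 mm tilt -1.17 yawerr 0.07 roll 0.13 F pack xyz [ 3.5 -1.2  9.2] T [ 0.34  0.65 -0.03] w 31.6
```

Request:
servo_tool([
  [[0,0,0.05,0,0,0],[0,0,0.02,0,0,0],[0,0,0,0,0,0],[0,0,-0.05,0,0,0],[0,0,-0.1,0,0,0],[0,0,-0.2,0,0,0],[0,0,-0.2,0,0,0],[0,0,-0.2,0,0,0],[0,0,-0.2,0,0,0],[0,0,-0.2,0,0,0]],
], claw=7)

```text
time: 16.28
tool_pos: [0.5022, -0.1796, 0.0218]
tcp_rot: [3.116, -0.36, 0.031]
wrist_force: [0.0, -0.2, 0.0]
width: 0.817
```

Request:
servo_tool([
  [[0,0,-1,0,0,0],[0,0,-3,0,0,0],[0,0,-5,0,0,0],[0,0,-8,0,0,0],[0,0,-10,0,0,0],[0,0,-12,0,0,0],[0,0,-12,0,0,0],[0,0,-12,0,0,0],[0,0,-12,0,0,0]],
])

```text
time: 17.03
tool_pos: [0.4994, -0.1785, 0.1415]
tcp_rot: [3.116, -0.36, 0.031]
wrist_force: [-0.5, 0.1, -0.7]
width: 0.821
```

```bash
python3 - <<'E'
from h import *
now()
s=cam('side'); t=cam('top'); crop(s,350,190,75,60,10,'s12.png'); crop(t,360,250,80,100,6,'t12.png')
E
```

```text
t 17.03 flat x -29.0 y 0.2 z 154.1 mm tilt -1.15 yawerr 0.07 roll 0.12 F pack xyz [ 0.5  0.  -0.7] T [ 0.09  0.   -0.03] w 70.2
```

View pics/s12.png

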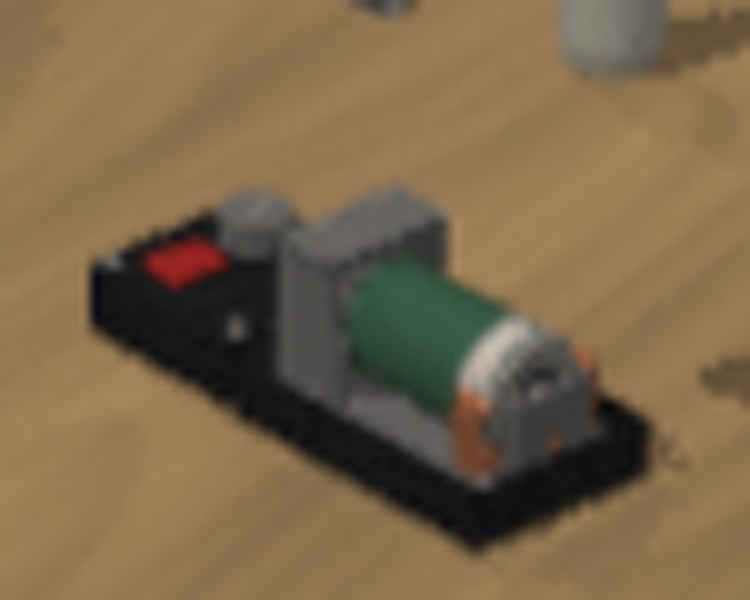

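```bash
python3 - <<'E'
from h import *
c,s_=np.cos(PY),np.sin(PY)
for x in (.018,-.012):
  print(x,row([PACK[0]+c*x,PACK[1]+s_*x,.057],tool_R(PY)))
s=cam('side'); Rt=tool_R(PY); cx=-Rt[:,0]; y=np.array([-s_,c,0])
F=np.r_[PACK,0]+cx*-.0305
for z in (.0317,.0327,.0337):
  for n,l in (('top flat',(.005,0,.017)),('top btn',(.06,0,.017)),('near rim',(.06,-.017,0)),('tip',(.0615,0,0))):
    p=F+cx*l[0]+y*l[1]+np.array([0,0,z+l[2]]); print(z,n,np.round((proj(s,p)-[350,190]+.5)*10-.5))
E
```

```text
0.018 [-1.77, -0.03, 8.3, 0.11, -1.02, 0.07]
-0.012 [1.23, -0.03, 8.36, 0.11, -1.02, 0.07]
0.0317 top flat [396. 269.]
0.0317 top btn [541. 346.]
0.0317 near rim [492. 423.]
0.0317 tip [542. 404.]
0.0327 top flat [397. 266.]
0.0327 top btn [541. 343.]
0.0327 near rim [492. 419.]
0.0327 tip [542. 401.]
0.0337 top flat [397. 263.]
0.0337 top btn [542. 339.]
0.0337 near rim [492. 416.]
0.0337 tip [542. 397.]
```

View pics/t12.png

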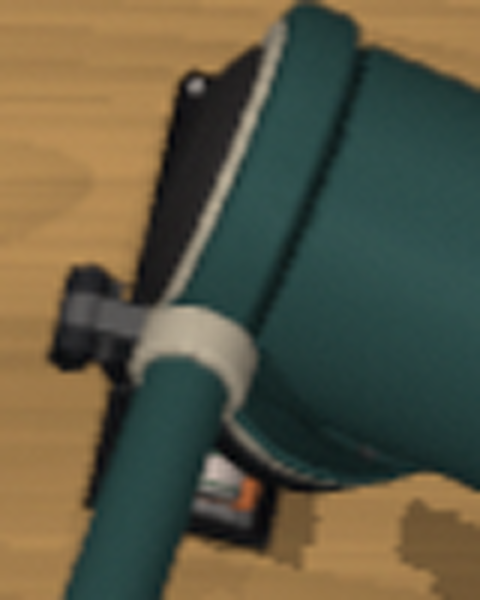

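Request:
servo_tool([
  [[-0.5,0,1,0,-0.5,0],[-1,0,3,0,-1,0],[-1.4,0,5,0,-1,0],[-1.8,0,6.5,0,-1,0],[-1.8,0,7.5,0,-1,0],[-1.8,0,8,0,-1,0],[-1.8,0,8,0,-1,0],[-1.8,0,8,0,-1,0],[-1.8,0,8,0,-1,0]],
], claw=0, grip_force=40)

```text
time: 17.93
tool_pos: [0.4836, -0.175, 0.0608]
tcp_rot: [3.119, -0.36, 0.002]
wrist_force: [0.7, -0.8, -0.7]
width: -0.001
```

```bash
python3 - <<'E'
from h import *
st=bot.read_state();now();print(st['tool_pos'])
s=cam('side'); crop(s,350,190,75,60,10,'s13.png')
E
```

```text
t 17.93 flat x -13.0 y 0.4 z 72.9 mm tilt -0.10 yawerr 0.07 roll 0.12 F pack xyz [-0.8  0.6 -0.7] T [-0.01 -0.02 -0.02] w -0.1
[ 0.48358607 -0.1750365   0.06079514]
```

View pics/s13.png

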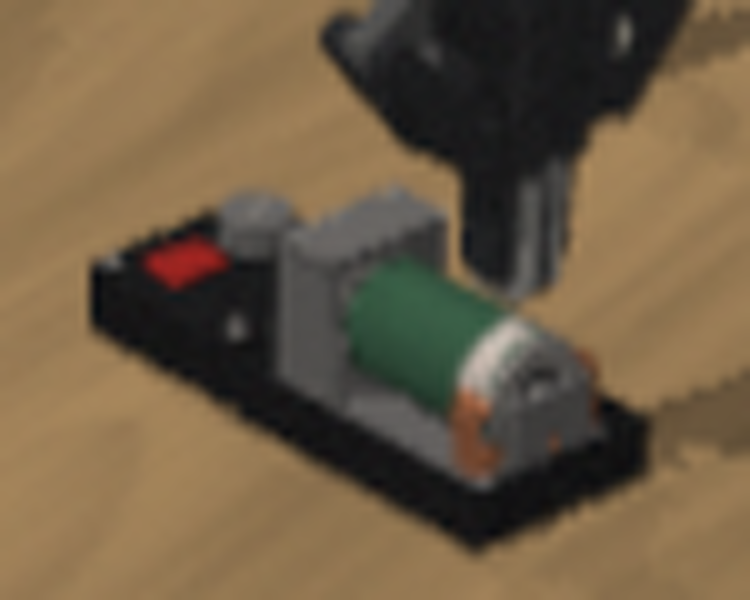

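Request:
servo_tool([
  [[0,0,0.2,0,0,0],[0,0,0.4,0,0,0],[0,0,0.6,0,0,0],[0,0,0.7,0,0,0],[0,0,0.7,0,0,0]],
])

```text
time: 18.4
tool_pos: [0.4834, -0.175, 0.0537]
tcp_rot: [3.119, -0.36, 0.002]
wrist_force: [0.1, -0.3, -0.5]
width: 0.0
```

Request:
servo_tool([
  [[0,0,0.05,0,0,0],[0,0,0.1,0,0,0],[0,0,0.15,0,0,0],[0,0,0.15,0,0,0]],
])

```text
time: 18.73
tool_pos: [0.4833, -0.1749, 0.0521]
tcp_rot: [3.119, -0.36, 0.002]
wrist_force: [-0.1, -0.9, 1.2]
width: -0.003
```

Request:
servo_tool([
  [[0,0,0.04,0,0,0],[0,0,0.08,0,0,0],[0,0,0.1,0,0,0],[0,0,0.1,0,0,0]],
])

```text
time: 19.07
tool_pos: [0.4833, -0.1749, 0.051]
tcp_rot: [3.119, -0.36, 0.002]
wrist_force: [0.5, 0.3, -0.3]
width: 0.003
```

Request:
servo_tool([
  [[0,0,0.04,0,0,0],[0,0,0.08,0,0,0],[0,0,0.1,0,0,0],[0,0,0.1,0,0,0]],
])

```text
time: 19.4
tool_pos: [0.4833, -0.1749, 0.05]
tcp_rot: [3.119, -0.36, 0.002]
wrist_force: [-0.6, -0.3, -0.1]
width: 0.004
```

Request:
servo_tool([
  [[0,0,0.04,0,0,0],[0,0,0.06,0,0,0],[0,0,0.06,0,0,0],[0,0,0.06,0,0,0]],
])

```text
time: 19.73
tool_pos: [0.4832, -0.1749, 0.0493]
tcp_rot: [3.119, -0.36, 0.002]
wrist_force: [-0.1, -0.0, -0.3]
width: -0.001
```

Request:
servo_tool([
  [[0,0,0.03,0,0,0],[0,0,0.06,0,0,0],[0,0,0.06,0,0,0],[0,0,0.06,0,0,0]],
])

```text
time: 20.07
tool_pos: [0.4833, -0.1749, 0.0487]
tcp_rot: [3.119, -0.36, 0.002]
wrist_force: [-0.2, 0.2, -0.1]
width: -0.006
```

Request:
servo_tool([
  [[0,0,0.03,0,0,0],[0,0,0.06,0,0,0],[0,0,0.06,0,0,0],[0,0,0.06,0,0,0]],
])

```text
time: 20.4
tool_pos: [0.4833, -0.1749, 0.0484]
tcp_rot: [3.119, -0.36, 0.002]
wrist_force: [-1.7, -0.0, 4.7]
width: -0.0
```

Request:
servo_tool([
  [[0,0,0.03,0,0,0],[0,0,0.07,0,0,0],[0,0,0.1,0,0,0],[0,0,0.1,0,0,0]],
])

```text
time: 20.73
tool_pos: [0.4834, -0.175, 0.0482]
tcp_rot: [3.119, -0.36, 0.002]
wrist_force: [-3.5, 1.7, 9.0]
width: -0.003
```

Request:
servo_tool([
  [[0,0,-0.2,0,0,0],[0.5,0,-0.4,0,0,0],[1.5,0,-0.4,0,0,0],[2.5,0,-0.4,0,0,0],[3,0,-0.3,0,0,0],[3,0,-0.2,0,0,0],[3,0,-0.15,0,0,0],[3,0,-0.1,0,0,0],[3,0,-0.1,0,0,0]],
])

```text
time: 21.48
tool_pos: [0.5123, -0.1817, 0.0489]
tcp_rot: [3.119, -0.36, 0.001]
wrist_force: [0.0, -1.3, 0.5]
width: -0.001
```

Request:
servo_tool([
  [[0,0,0.03,0,0,0],[0,0,0.06,0,0,0],[0,0,0.06,0,0,0],[0,0,0.06,0,0,0]],
])

```text
time: 21.82
tool_pos: [0.5124, -0.1818, 0.0486]
tcp_rot: [3.119, -0.36, 0.001]
wrist_force: [0.0, 0.3, 3.3]
width: -0.002
```

Contact heights at x=+18 and -12 mm agree within about 0.2 mm, so the cell is level on the floor. I'll retreat for a last look.

Request:
servo_tool([
  [[0,0,-1,0,0,0],[0,0,-4,0,0,0],[0,0,-8,0,0,0],[2,8,-12,0,0,0],[2,12,-16,0,0,0],[2,16,-18,0,0,0],[2,20,-18,0,0,0],[2,24,-18,0,0,0],[2,28,-18,0,0,0],[2,32,-18,0,0,0],[2,32,-18,0,0,0],[2,32,-18,0,0,0],[2,32,-18,0,0,0]],
])

```text
time: 22.9
tool_pos: [0.4572, -0.5007, 0.2296]
tcp_rot: [3.117, -0.367, 0.001]
wrist_force: [0.3, 0.4, -0.4]
width: 0.001
```

```bash
python3 - <<'E'
from h import *
s=cam('side'); t=cam('top'); crop(s,350,190,75,60,10,'s14.png'); crop(t,360,250,80,100,6,'t14.png'); cv2.imwrite('pics/t14f.png',t['color'][:,:,::-1])
st=bot.read_state(); print(st['time'],st['tool_pos'],st['wrist_force'])
c,s_=np.cos(PY),np.sin(PY);px=np.array([c,s_,0]);py=np.array([-s_,c,0])
for n,x,y,z in (('flat top',-.0305,0,.049),('btn end top',.0295,0,.049),('L',0,-.017,.0327),('Rr',0,.017,.0327)):
  p=np.r_[PACK,0]+px*x+py*y+np.array([0,0,z]); print(n,np.round((proj(t,p)-[360,250]+.5)*6-.5))
E
```

```text
23.0 [ 0.45835962 -0.49702752  0.22897667] [ 1.12975956  0.69467853 -0.37642442]
flat top [235. 318.]
btn end top [197. 491.]
L [161. 397.]
Rr [258. 421.]
```

View pics/t14.png

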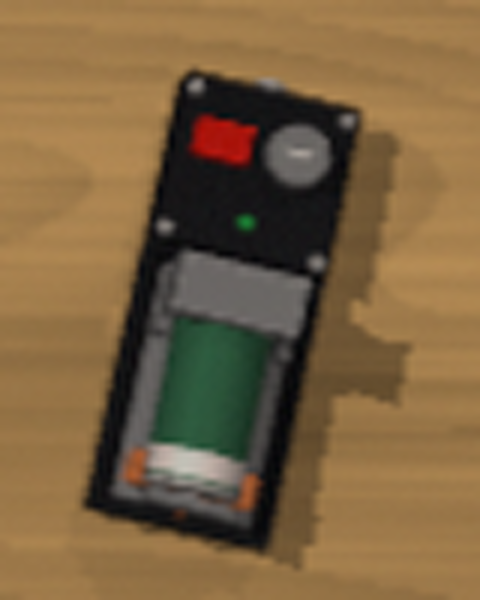

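View pics/t14f.png

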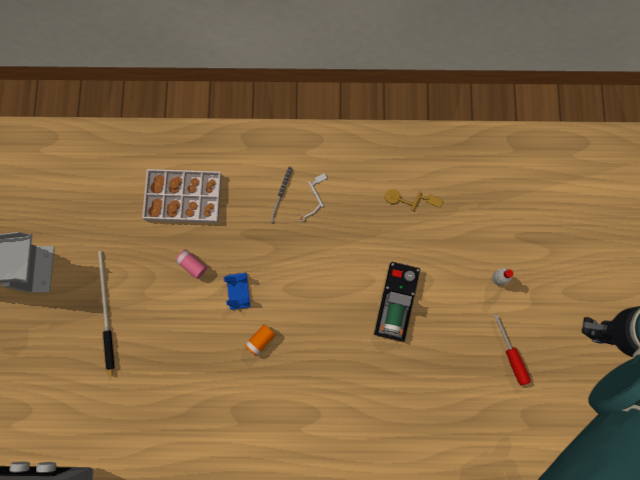

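```bash
python3 - <<'E'
from workcell import finish_job
print(finish_job())
E
```

```text
the job is handed in; nothing more can be done
None
```

The green cell is in the carrier and released, and I handed the job in at 23 s. The hand-in itself reports no verdict.

- **How it went in:** I touched the carrier floor at about 15.7 mm above the bench with the button end 25° up. I then pushed the flat end under the hood to a measured x of about -32 mm at 22° tilt, holding there for several rows. I carried on to -34 mm, tilted the cell down between the ears, brought it forward, pressed it down and let go.
- **Forces:** the wrist readings I saw stayed at about 11 N or less. I have no direct reading of the total force on the pack.
- **Level:** touching the cell's top with closed fingers gave 48.4 mm at x = +18 and 48.6 mm at x = -12. Both points felt stiff under the finger, so the cell is on the floor and level to about 0.01 rad.
- **Placing:** the last top picture shows it centred and in line with the carrier. Its button end is within about 1 mm of the home position.
- **Bench:** the other things and the orange and pink cells show no visible movement, and the arm is clear.

Two checks were less certain:
- **Flat-end x:** just before release the arm measured -32.0 mm, against about -30.5 ± 1 mm from the picture. Both are inside the -33 to -28 mm limit.
- **Side view:** one side picture made the button look slightly raised. The finger touch did not bear that out.

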